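# Dock a bottle carrier

## Robot

A 6-joint arm with a two-finger parallel gripper is mounted at the origin on the work surface. World frame = base frame: x ahead of the robot, y to its left, z up, the work surface at z = 0. Lengths are in m, angles in degrees, forces in N, time in s.
With the tool pointing down it reaches from about 0.375 to 0.9 m from the base axis. Payload 3.1 kg.
Tool frame: the origin (TCP) lies at the very end of the fingers, on their centre line; the grasp point (between the pads) lies bot.grip_point_offset behind it (bot.grip_point_offset is the distance from the TCP to the grasp point, in m); z points along the fingers, y is the line along which they close (so a half turn about z gives the same grasp; the last joint's range is limited). The gripper opens to 87 mm and grips with 3 to 60 N. Pads are 19 mm wide; open, the fingers measure 117 mm over their backs; the gripper's body (75 mm by 190 mm) begins 51 mm behind the grasp point.
Start: joints at [54.46, 30.224, 82.088, -0, 67.689, -10.227], TCP at [0.267, 0.565, 0.223] pointing down, gripper open.
Joint ranges: [-176.69, 176.69], [-43.24, 126.21], [12.49, 139.97], [-82, 262], [0, 151.66], [-163.58, 163.58]. Speed limits (degrees/s): [159.86, 159.86, 180, 180, 180, 180].

## Interface

Orientations are given as a 3x3 rotation matrix whose columns are the frame's x, y, z axes.
In Python, from rig import bot, viewer, ticket gives the robot as it stands.
- The arm moves only by the tool servo_tool, never from a script. Its argument "targets" is a list of rows, each an object with "offset": the shift along the tool's x, y, z in m, a list of three; "dr": the turn, a rotation vector about the tool's x, y, z in degrees, a list of three. In form: [{"offset": [x, y, z], "dr": [ax, ay, az]}, ...]. A call has 1 to 20 rows; each row is the pose to reach, as a shift and turn from the pose commanded when the call began, along the tool's axes at that moment; what a row does not reach only later rows make up. A row lasts 1/12 s, in which the tool goes at most 41.7 mm and 7.16 degrees, less where a joint would pass 70% of its speed; a pose out of reach is approached as far as the arm can. A call with a gripper value outside its range is refused whole. "gripper" is the gripper command: -1 is fully open, 1 is shut, values between are in proportion, set as the call begins (left out, the last holds). The fingers move at their own pace and stop on an object; the grip force is fixed at half the most. Time passes only in rows, so rows that repeat a pose let the fingers close. It gives the time, the measured TCP pose, the force, the opening and the grip force at its end, in the units of the state.
- bot.read_state(): the state, without advancing time (a new reading comes with each control period).
- viewer.capture(name): name is "side" or "top" or "wrist"; returns a dict with "color" (384x512x3 uint8, red, green, blue), "camera_matrix" (3x3 intrinsics, pixels), "R" (3x3) and "t" (3): a world point X has camera coordinates R X + t. Camera axes: x right, y down, z forward; pixel columns grow to the right and rows downward; lengths in m; the calibration is good to about 2 mm. A picture is of the moment at which its call begins. There is no depth.
- ticket.hand_in(): hands the job in; it is judged then, once.
The state is a dict: "time_s": time; "joint_positions": joint angles; "qvel": joint speeds; "tau": joint torques, N m; "position": TCP position; "tcp_rot": TCP orientation; "force": force on the tool from outside, world axes, zero at the start; "moment": the same for the moment, N m; "opening": opening from 0.0 (shut) to 1.0 (fully open); "grasp_force": force on a finger pad.
Only numpy, scipy, OpenCV 4.12 (cv2) and the standard library are available. Lean on these libraries where they do the work, as an engineer would, in place of code of your own. Each camera call takes 0.05 s, during which the arm holds its last target. There are 200 camera calls.

## Task

Put the tall brown bottle away on its carrier: lay it gently on its side in the V-shaped cradle of the wooden carrier board, along both cradle blocks and let go of it; only then push the board along the bench, without lifting it, into the slot between the two grooved rails until it is fully home against the back stop. Then swing the latch bar shut across the mouth behind the board, and leave the other things on the bench where they are.

Things in the scene. Friction and masses are not known exactly. Their poses are not given: they have to be found in the camera images.
- bottle: The tall brown glass bottle, upright on the bench at first, 140 mm tall, 0.28 kg: straight round body 48 mm in diameter up to 100 mm, then a shoulder and a neck 24 mm (lip 29 mm) in diameter. Origin: centre of its base; z runs from base to mouth. The squat brown jar stands 12 cm or more away; either may be nearer the robot.
- bottle_mid (a point): Point on the bottle's axis 50 mm above its base: the middle of its straight body.
- board: Loose wooden carrier board, 190 mm (x) by 100 mm (y), 12 mm thick, 0.5 kg, flat on the bench before the dock's mouth, up to 30 mm off line towards the robot and turned up to 0.15 rad. Origin: centre of its underside; +x end enters first. Two V blocks on top, 12 mm thick, at x = -12 and +52 mm, 66 mm wide (y), tops 32 mm above the bench, hold the bottle along x.
- cradle (a point): Point on the board, 20 mm ahead of its centre in x and 40 mm above its underside, with the board's axes: where the middle of the bottle's straight body lies when it rests in both V blocks, midway between them, mouth either way.
- dock: Fixed grey steel dock: two rails along its x and a back stop, open at the top, no floor (the board slides on the bench). Origin on the bench; +x is the way in. Slot 104 mm wide, 14.5 mm high under lips reaching 14 mm inward, from x = -55 mm to the stop at +96 mm. Rails 140 mm wide outside, 26 mm high. A board fully home has its origin at the dock's (x = +1 mm), axes parallel.
- mouth (a point): Centre of the slot's outer mouth, on the bench at dock x = -90 mm, with the dock's axes: flared lead-ins open here to about 121 mm and narrow to 104 mm at dock x = -55 mm. The tail of a board that is home lies about 4 mm outside this point, flush with the lead-ins' ends.
- latch (a joint): Latch bar angle, rad: 0 = shut, pointing to the dock's -y across the mouth, 6 mm behind the tail of a board that is home; grows as it opens (1.57: points to the dock's -x, clear of the board's path); range 0 to 2.1. Starts open, stays where left (light friction, under 1.5 N at the knob). Flat steel bar 18 mm wide, 5 to 16 mm above the bench.
- latch_pivot (a point): The latch's vertical pivot axis at bench height, at dock x = -110 mm, y = +80 mm.
- latch_knob (a point): On the axis of the upright round knob at the latch bar's free end, 90 mm from the pivot, 45 mm above the bench; knob 16 mm in diameter, its top 60 mm above the bench. It can be pinched from above or pushed.
- jar: Bystander: squat brown glass jar, 72 mm wide, 55 mm tall, origin at the centre of its base. Leave it.
- dish: Bystander: open brown glass dish, 104 mm wide, 30 mm high, origin under its centre. Leave it.
- wrench: Bystander: flat steel wrench, 170 mm long, between the board and the robot; origin at its middle. Leave it.
- bolt: Bystander: big steel bolt standing on its head, 84 mm tall, 36 mm wide, to the robot's right; origin under its head. Leave it.
There are look-alikes about, which are no part of the job. What is shaped like the bottle but blue, purple or turquoise is not meant.

How it is judged:
By the outcome, as a careful person would: the job done as asked, in the order asked, and still so for the second after the job is handed in, with the robot touching nothing.
It also fails if it takes over 72 s, if anything falls off the work surface, if the arm or the gripper's body presses on something with over 40 N, if the wrist force passes 120 N, or if a joint passes its speed limit or range.

## Working session

There is one attempt and no reset: what is moved stays moved. The work goes in short steps, Python scripts to look and compute and a tool call to move; the robot and the scene stay as the last step left them, time stands still between calls to the robot, and variables do not carry over. Pictures are saved under pics/ and viewed, at most 10 in all, crops included, and the job is handed in when it is done.

Besides the shell and the picture viewer there is one more tool, called after "Request:" as a command line: name --argument value ..., lists and objects as JSON in quotes. servo_tool: Moves the arm, as the interface text tells. Its arguments: {"type":"object","properties":{"targets":{"type":"array"},"gripper":{"type":"number"}},"required":["targets"]}

```bash
ls; mkdir -p pics; cat > h.py <<'E'
import numpy as np, cv2
from rig import bot, viewer, ticket
def cap(n,f):
    c=viewer.capture(n); cv2.imwrite(f'pics/{f}.png',c['color'][:,:,::-1]); np.savez(f'pics/{f}.npz',**c); return c
def ld(f): return dict(np.load(f'pics/{f}.npz'))
def ray(c,u,v):
    d=c['R'].T@np.linalg.solve(c['camera_matrix'],[u,v,1.]); o=-c['R'].T@c['t']; return o,d
def onz(c,u,v,z):
    o,d=ray(c,u,v); return o+d*(z-o[2])/d[2]
def proj(c,X):
    p=c['camera_matrix']@(c['R']@np.asarray(X,float)+c['t']); return p[:2]/p[2]
E
python3 - <<'E'
from h import *
a=cap('top','top0'); b=cap('side','side0')
for c in(a,b): print((-c['R'].T@c['t']).round(3), c['R'].round(2).tolist(), c['camera_matrix'].round(0).tolist())
s=bot.read_state(); print({k:np.round(v,3).tolist() for k,v in s.items()}, bot.grip_point_offset)
cv2.imwrite('pics/top0b.png',cv2.resize(a['color'][:,:,::-1],(800,600),interpolation=cv2.INTER_CUBIC))
cv2.imwrite('pics/side0b.png',cv2.resize(b['color'][:,:,::-1],(800,600),interpolation=cv2.INTER_CUBIC))
E
```

```text
pics
[ 0.42  -0.008  1.433] [[0.02, -1.0, 0.01], [-1.0, -0.02, -0.09], [0.09, -0.01, -1.0]] [[390.0, 0.0, 255.0], [0.0, 390.0, 192.0], [0.0, 0.0, 1.0]]
[-0.242 -1.027  0.854] [[0.79, -0.62, -0.0], [-0.33, -0.42, -0.85], [0.52, 0.67, -0.53]] [[482.0, 0.0, 255.0], [0.0, 482.0, 189.0], [0.0, 0.0, 1.0]]
{'time_s': 0.1, 'joint_positions': [54.457, 30.274, 82.148, -0.0, 67.689, -10.225], 'qvel': [0.091, -0.179, -0.308, -0.034, 0.086, -0.005], 'tau': [0.0, -44.098, -17.715, 0.063, 0.053, -0.0], 'position': [0.267, 0.564, 0.222], 'tcp_rot': [[-0.904, 0.428, -0.001], [0.428, 0.904, -0.002], [0.0, -0.002, -1.0]], 'force': [-0.172, -0.282, 0.032], 'moment': [-0.018, -0.005, 0.036], 'grasp_force': 0.0, 'opening': 1.005} 0.0187
```

View pics/top0b.png

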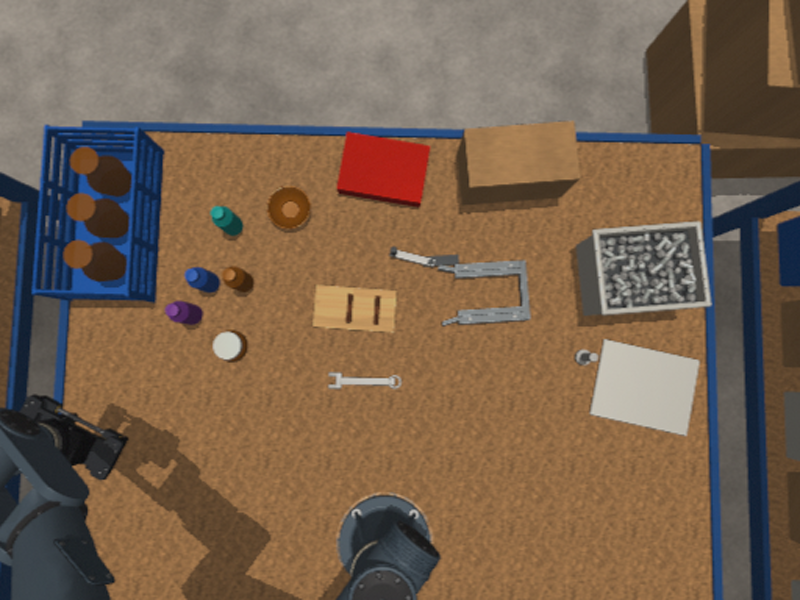

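View pics/side0b.png

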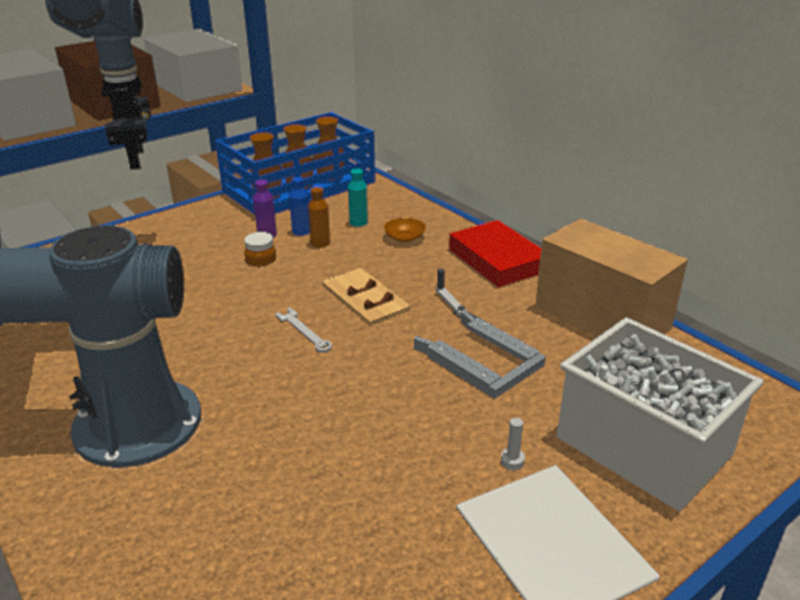

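Candidates (800x600 top view):
- Brown bottle at (237,279).
- Blue at (201,279), purple at (183,312) and turquoise at (226,220). These are look-alikes of the wrong colour.
- Jar with a white lid at (228,346).
- Large brown bottles in the crate at (85,160..260). These are not free-standing.

The brown one at (237,279) top / (319,217) side fits the description. The board is at (355,309), with its blocks at 350 and 377, so +x points image right (world -y). The dock is at about (490,292), and the latch is open with its knob at (394,252). I'll confirm with an enlarged crop and measure.

```bash
python3 - <<'E'
from h import *
a=ld('top0'); b=ld('side0')
A=a['color'][:,:,::-1]; B=b['color'][:,:,::-1]
r=lambda I,x0,y0,x1,y1,w,h: cv2.resize(I[y0:y1,x0:x1],(w,h),interpolation=cv2.INTER_CUBIC)
# top row: top bottles, side bottles ; bottom: board+dock
t1=r(A,100,120,180,240,200,300); t2=r(B,140,100,260,180,450,300); 
m=r(A,195,150,345,217,650,290)
im=np.zeros((600,650,3),np.uint8); im[:300,:200]=t1; im[:300,200:]=t2; im[305:595]=m
cv2.imwrite('pics/crop0.png',im)
for n,c in(('top',a),('side',b)):
    hsv=cv2.cvtColor(c['color'],cv2.COLOR_RGB2HSV)
    for nm,p in (('top',dict(bottle=(151,178),board=(214,187),blk=(223,197),rail=(315,171),bench=(220,260),rail2=(310,202))),('side',dict(bottle=(204,140),board=(240,200),bench=(220,250)))):
        if nm==n: print(n,{k:hsv[v[1],v[0]].tolist() for k,v in p.items()})
E
```

```text
top {'bottle': [14, 205, 82], 'board': [18, 123, 201], 'blk': [10, 158, 103], 'rail': [90, 7, 138], 'bench': [15, 134, 148], 'rail2': [90, 8, 136]}
side {'bottle': [16, 235, 89], 'board': [17, 136, 212], 'bench': [16, 141, 148]}
```

View pics/crop0.png

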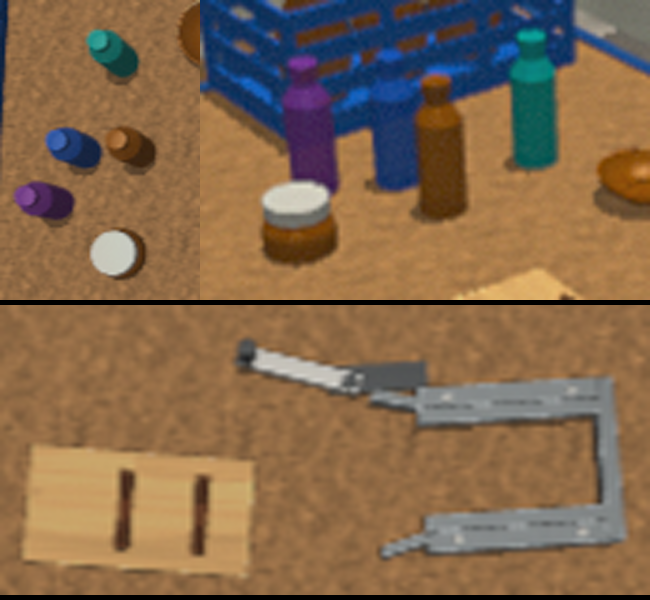

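The crop confirms the brown bottle, standing alone, with its lip at about top px (147,175) and a neck and shoulder shape in the side view. The jar has a white lid. Now for the measurements.

```bash
python3 - <<'E'
from h import *
a=ld('top0'); b=ld('side0')
H=lambda c:cv2.cvtColor(c['color'],cv2.COLOR_RGB2HSV).astype(int)
def big(m,box):
    k=np.zeros(m.shape,np.uint8); x0,y0,x1,y1=box; k[y0:y1,x0:x1]=m[y0:y1,x0:x1]
    cs,_=cv2.findContours(k,cv2.RETR_EXTERNAL,cv2.CHAIN_APPROX_NONE); return max(cs,key=cv2.contourArea)
# board (top face z=.012)
for n,c,box in(('top',a,(190,165,270,220)),('side',b,(195,160,275,215))):
    h=H(c); ct=big(((h[...,2]>172)&(h[...,1]>80)),box)
    P=np.array([onz(c,u,v,.012)[:2] for u,v in cv2.convexHull(ct)[:,0]],np.float32)
    R=cv2.minAreaRect(P); print('board',n,np.round(R[0],4),np.round(R[1],4),round(R[2],2)); print(cv2.boxPoints(R).round(4).tolist())
# bottle
h=H(b); m=(h[...,1]>190)&(h[...,0]<25)&(h[...,2]>40); ct=big(m,(190,115,215,160)); x,y,w,hh=cv2.boundingRect(ct); print('bottle side',x,y,w,hh,cv2.contourArea(ct))
ys=ct[:,0,1]; 
for row in range(y,y+hh,3):
    xs=ct[ys==row,0,0]; print(row,xs.min(),xs.max(),end='; ')
print()
h=H(a); m=(h[...,1]>165)&(h[...,0]<25); ct=big(m,(138,165,170,195)); print('bottle top',cv2.boundingRect(ct), cv2.contourArea(ct))
# dock
m=(h[...,1]<45)&(h[...,2]>95)&(h[...,2]<190); ct=big(m,(287,160,345,212))
P=np.array([onz(a,u,v,.026)[:2] for u,v in ct[:,0]],np.float32)
R=cv2.minAreaRect(P); print('dock',R, cv2.boxPoints(R).round(4).tolist())
for n,(u,v),z in(('knob',(251.5,162),.06),('piv',(195+352*.2308,150+(380-305)*.231),.02)): print(n,onz(a,u,v,z).round(4))
for z in(.14,): print('lip',onz(a,147.2,175.2,z).round(4))
E
```

```text
board top [0.5282 0.0808] [0.1904 0.1013] 87.25
[[0.4729999899864197, -0.011900000274181366], [0.5741999745368958, -0.016699999570846558], [0.5834000110626221, 0.17350000143051147], [0.4821999967098236, 0.17839999496936798]]
board side [0.5592 0.1154] [0.3048 0.2598] 57.9
[[0.36820000410079956, 0.05530000105500221], [0.5882999897003174, -0.08269999921321869], [0.7501999735832214, 0.17550000548362732], [0.5300999879837036, 0.31349998712539673]]
bottle side 198 124 13 34 285.0
124 204 204; 127 201 205; 130 198 208; 133 198 208; 136 199 208; 139 199 209; 142 199 209; 145 200 209; 148 199 208; 151 199 209; 154 199 210; 157 201 206; 
bottle top (142, 171, 20, 16) 203.0
dock ((0.5724748969078064, -0.2278568297624588), (0.1392337679862976, 0.18872790038585663), 4.622622966766357) [[0.49549999833106995, -0.13940000534057617], [0.510699987411499, -0.32749998569488525], [0.6495000123977661, -0.31630000472068787], [0.6342999935150146, -0.1281999945640564]]
knob [ 0.6524 -0.0078  0.06  ]
piv [ 0.6412 -0.0987  0.02  ]
lip [0.5875 0.339  0.14  ]
```

Measured against the sizes given:
- **Board:** centre (0.528, 0.081), 190x101 mm, heading -92.8°.
- **Dock:** heading -85.4°, 139 mm wide, origin about (0.571, -0.215).
- **Latch:** pivot at (0.641, -0.099) agrees with the stated y=+80. Knob at (0.652, -0.008), radius 91 mm.
- **Bottle:** about (0.5875, 0.339).

These all agree, so I'll make the first move to the free side of the bottle.

Request:
servo_tool --targets '[{"offset": [-0.444,-0.194,0],"dr": [0,0,64.7]},{"offset": [-0.444,-0.194,0],"dr": [0,0,64.7]},{"offset": [-0.444,-0.194,0],"dr": [0,0,64.7]},{"offset": [-0.444,-0.194,0],"dr": [0,0,64.7]},{"offset": [-0.444,-0.194,0],"dr": [0,0,64.7]},{"offset": [-0.444,-0.194,0],"dr": [0,0,64.7]},{"offset": [-0.444,-0.194,0],"dr": [0,0,64.7]},{"offset": [-0.444,-0.194,0],"dr": [0,0,64.7]},{"offset": [-0.444,-0.194,0],"dr": [0,0,64.7]},{"offset": [-0.444,-0.194,0],"dr": [0,0,64.7]},{"offset": [-0.444,-0.194,0],"dr": [0,0,64.7]},{"offset": [-0.444,-0.194,0],"dr": [0,0,64.7]},{"offset": [-0.444,-0.194,0],"dr": [0,0,64.7]},{"offset": [-0.444,-0.194,0],"dr": [0,0,64.7]}]'

```text
time_s: 1.27
position: [0.5862, 0.1982, 0.2218]
tcp_rot: [[0.004, 1.0, -0.001], [1.0, -0.004, 0.0], [0.0, -0.001, -1.0]]
force: [0.2, 0.0, -0.1]
opening: 1.0
grasp_force: 0.0
```

```bash
cat >> h.py <<'E'
from scipy.spatial.transform import Rotation as Ro
def tool(az,lean=0,lazim=None):
    """tool y at world azimuth az; lean deg: tool z = tipped from down towards az+90 (lean>0)"""
    R=Ro.from_euler('z',az,degrees=True).as_matrix(); l=np.radians(lean)
    return R@np.array([[0,1,0],[np.cos(l),0,np.sin(l)],[np.sin(l),0,-np.cos(l)]],float)
def rel(pos,Rt,grip=False,s=None):
    s=s or bot.read_state(); P=np.array(s['position']); R=np.array(s['tcp_rot'])
    pos=np.array(pos,float)
    if grip: pos=pos+Rt[:,2]*bot.grip_point_offset
    return (R.T@(pos-P)).round(4).tolist(), Ro.from_matrix(R.T@Rt).as_rotvec(degrees=True).round(2).tolist(), pos.round(4).tolist()
E
python3 - <<'E'
from h import *
s=bot.read_state(); print(s['time_s'],np.round(s['position'],4),np.round(s['joint_positions'],1),np.round(s['tcp_rot'],3).tolist())
c=cap('wrist','w1'); print((-c['R'].T@c['t']).round(3),c['R'].round(2).tolist())
b=ld('side0'); 
for z in(0,.05,.1,.14): print(z,proj(b,[.5875,.339,z]).round(1),proj(ld('top0'),[.5875,.339,z]).round(1))
# side: ray through bottle body centre px (204,142)
o,d=ray(b,204,142); t=(.05-o[2])/d[2]; print('side ray at z=.05..',(o+d*t).round(4))
E
```

```text
1.2667 [0.5862 0.1982 0.2218] [ 8.3 29.8 83.   0.  67.3  8.5] [[0.004, 1.0, -0.001], [1.0, -0.004, 0.0], [0.0, -0.001, -1.0]]
[0.587 0.27  0.385] [[1.0, -0.0, -0.0], [-0.0, -0.96, 0.26], [-0.0, -0.26, -0.96]]
0 [204.7 155.8] [157.2 180.3]
0.05 [203.9 143.8] [153.9 178.6]
0.1 [203.  131.4] [150.3 176.8]
0.14 [202.4 121.3] [147.2 175.2]
side ray at z=.05.. [0.596  0.3512 0.05  ]
```

View pics/w1.png

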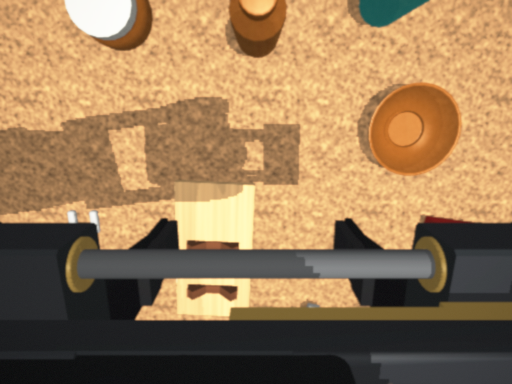

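The wrist view shows the brown bottle at (257,25), the board at (215,250) and the dish at (410,130). The bottle's column gives x=0.588, which agrees. Next is the tilted approach, with the tool leaning 50° towards +y.

```bash
python3 - <<'E'
from h import *
c=ld('w1'); print('bottle base near edge',onz(c,258,55,0).round(3),onz(c,257.5,20,.1).round(3))
R=tool(0,50); B=np.array([.588,.339,.05])
print(rel(B-.09*R[:,2],R,True)); print(rel(B,R,True))
E
```

```text
bottle base near edge [0.589 0.323 0.   ] [0.588 0.336 0.1  ]
([0.085, 0.0031, 0.126], [-0.07, 49.98, -0.14], [0.588, 0.2844, 0.0958])
([0.1539, 0.0031, 0.1839], [-0.07, 49.98, -0.14], [0.588, 0.3533, 0.038])
```

Request:
servo_tool --targets '[{"offset": [0.085,0.003,0.126],"dr": [0,50,0]},{"offset": [0.085,0.003,0.126],"dr": [0,50,0]},{"offset": [0.085,0.003,0.126],"dr": [0,50,0]},{"offset": [0.085,0.003,0.126],"dr": [0,50,0]},{"offset": [0.085,0.003,0.126],"dr": [0,50,0]},{"offset": [0.085,0.003,0.126],"dr": [0,50,0]},{"offset": [0.085,0.003,0.126],"dr": [0,50,0]},{"offset": [0.085,0.003,0.126],"dr": [0,50,0]},{"offset": [0.085,0.003,0.126],"dr": [0,50,0]},{"offset": [0.085,0.003,0.126],"dr": [0,50,0]}]'

```text
time_s: 2.15
position: [0.588, 0.2861, 0.0971]
tcp_rot: [[-0.001, 1.0, -0.001], [0.644, 0.002, 0.765], [0.765, -0.0, -0.644]]
force: [-0.1, 0.0, -0.0]
opening: 0.998
grasp_force: 0.0
```

```bash
python3 - <<'E'
from h import *
s=bot.read_state(); print(s['time_s'],np.round(s['position'],4),np.round(s['joint_positions'],1),np.round(s['tcp_rot'],3).tolist())
c=cap('wrist','w2')
h=cv2.cvtColor(c['color'],cv2.COLOR_RGB2HSV).astype(int)
m=((h[...,1]>190)&(h[...,0]<22)&(h[...,2]>30)).astype(np.uint8); m=cv2.morphologyEx(m,cv2.MORPH_OPEN,np.ones((5,5)))
for k in cv2.findContours(m,0,1)[0]:
    if cv2.contourArea(k)>600: print(cv2.boundingRect(k),cv2.contourArea(k))
print([(z,proj(c,[.588,.342,z]).round(0).tolist()) for z in(0,.05,.1,.14)])
R=tool(0,50); print(rel([.588,.342,.05],R,True))
E
```

```text
2.15 [0.588  0.2861 0.0971] [ -5.7  47.2  95.2  59.1  62.4 -46.7] [[-0.001, 1.0, -0.001], [0.644, 0.002, 0.765], [0.765, -0.0, -0.644]]
(76, 181, 52, 41) 629.0
[(0, [256.0, 227.0]), (0.05, [256.0, 198.0]), (0.1, [256.0, 157.0]), (0.14, [256.0, 109.0])]
([-0.0006, -0.0002, 0.0919], [-0.05, 0.1, 0.16], [0.588, 0.3563, 0.038])
```

View pics/w2.png

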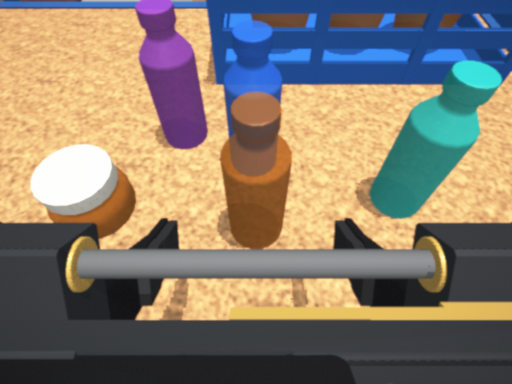

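The bottle is centred between the fingers, with its lip at (256,108) against a predicted (256,109). Approach and close.

Request:
servo_tool --targets '[{"offset": [0,0,0.025],"dr": [0,0,0]},{"offset": [0,0,0.05],"dr": [0,0,0]},{"offset": [0,0,0.075],"dr": [0,0,0]},{"offset": [-0.0005,0,0.092],"dr": [0,0,0]},{"offset": [-0.0005,0,0.092],"dr": [0,0,0]},{"offset": [-0.0005,0,0.092],"dr": [0,0,0]}]'

```text
time_s: 2.7
position: [0.5877, 0.3565, 0.0375]
tcp_rot: [[-0.002, 1.0, -0.002], [0.643, 0.003, 0.766], [0.766, 0.0, -0.643]]
force: [-0.5, -0.5, 0.1]
opening: 1.003
grasp_force: 0.0
```

Request:
servo_tool --targets '[{"offset": [0,0,0],"dr": [0,0,0]},{"offset": [0,0,0],"dr": [0,0,0]},{"offset": [0,0,0],"dr": [0,0,0]},{"offset": [0,0,0],"dr": [0,0,0]},{"offset": [0,0,0],"dr": [0,0,0]},{"offset": [0,0,0],"dr": [0,0,0]},{"offset": [0,0,0],"dr": [0,0,0]},{"offset": [0,0,0],"dr": [0,0,0]},{"offset": [0,0,0],"dr": [0,0,0]},{"offset": [0,0,0],"dr": [0,0,0]}]' --gripper 1

```text
time_s: 3.53
position: [0.5883, 0.3548, 0.0372]
tcp_rot: [[0.0, 1.0, -0.0], [0.643, 0.0, 0.766], [0.766, -0.001, -0.643]]
force: [-1.4, -3.0, 3.0]
opening: 0.544
grasp_force: 30.0
```

The grip is 47 mm wide, matching the 48 mm body. Lift.

Request:
servo_tool --targets '[{"offset": [0.025,0,-0.021],"dr": [0,0,0]},{"offset": [0.05,0,-0.042],"dr": [0,0,0]},{"offset": [0.075,0,-0.063],"dr": [0,0,0]},{"offset": [0.1,0,-0.084],"dr": [0,0,0]},{"offset": [0.115,0,-0.097],"dr": [0,0,0]},{"offset": [0.115,0,-0.097],"dr": [0,0,0]}]'

```text
time_s: 4.03
position: [0.5908, 0.3548, 0.1916]
tcp_rot: [[-0.006, 1.0, 0.006], [0.643, -0.001, 0.766], [0.766, 0.009, -0.643]]
force: [1.0, -0.3, -2.9]
opening: 0.542
grasp_force: 30.0
```

```bash
python3 - <<'E'
from h import *
s=bot.read_state(); print(s['time_s'],np.round(s['position'],4),s['opening'],np.round(s['force'],2))
b=np.array([.5282,.0808,0]); d=np.array([-.0483,-.9988,0]); C=b+.02*d+[0,0,.04]
R0=np.array(s['tcp_rot']); 
print('transit',rel([C[0],.19,.2],R0,True)); 
R=tool(-2.77,-40); print('hover',rel(C+[0,0,.09],R,True))
E
```

```text
4.0333 [0.5908 0.3548 0.1916] 0.5417629499209287 [ 1.01 -0.27 -2.88]
transit ([-0.0991, -0.0634, -0.1134], [0.0, 0.0, 0.0], [0.5273, 0.2043, 0.188])
hover ([-0.2544, -0.0647, -0.186], [0.28, -90.0, 3.08], [0.5267, 0.0488, 0.1157])
```

Request:
servo_tool --targets '[{"offset": [-0.033,-0.021,-0.037],"dr": [0,0,0]},{"offset": [-0.066,-0.042,-0.075],"dr": [0,0,0]},{"offset": [-0.1,-0.063,-0.113],"dr": [0,-5,0]},{"offset": [-0.11,-0.063,-0.12],"dr": [0,-11,0.3]},{"offset": [-0.12,-0.063,-0.125],"dr": [0,-17,0.6]},{"offset": [-0.135,-0.063,-0.13],"dr": [0,-23,0.8]},{"offset": [-0.15,-0.063,-0.135],"dr": [0,-29,1.0]},{"offset": [-0.165,-0.063,-0.14],"dr": [0,-35,1.2]},{"offset": [-0.18,-0.064,-0.15],"dr": [0.1,-41,1.4]},{"offset": [-0.195,-0.064,-0.155],"dr": [0.1,-47,1.6]},{"offset": [-0.21,-0.064,-0.16],"dr": [0.1,-53,1.8]},{"offset": [-0.22,-0.064,-0.165],"dr": [0.1,-59,2.0]},{"offset": [-0.23,-0.064,-0.17],"dr": [0.2,-65,2.2]},{"offset": [-0.24,-0.064,-0.175],"dr": [0.2,-71,2.4]},{"offset": [-0.245,-0.065,-0.18],"dr": [0.3,-77,2.6]},{"offset": [-0.25,-0.065,-0.183],"dr": [0.3,-83,2.8]},{"offset": [-0.254,-0.065,-0.186],"dr": [0.3,-90,3.1]},{"offset": [-0.254,-0.065,-0.186],"dr": [0.3,-90,3.1]},{"offset": [-0.254,-0.065,-0.186],"dr": [0.3,-90,3.1]},{"offset": [-0.254,-0.065,-0.186],"dr": [0.3,-90,3.1]}]'

```text
time_s: 5.7
position: [0.523, 0.0489, 0.1113]
tcp_rot: [[0.03, 0.999, -0.04], [0.767, -0.048, -0.64], [-0.641, -0.011, -0.767]]
force: [0.9, 0.5, -3.8]
opening: 0.547
grasp_force: 30.0
```

```bash
python3 - <<'E'
from h import *
s=bot.read_state(); print(s['time_s'],np.round(s['position'],4),np.round(s['joint_positions'],1),s['opening'],np.round(s['force'],2),np.round(s['moment'],2))
a=cap('side','s3'); b=cap('top','t3')
A=cv2.resize(a['color'][120:240,180:340,::-1],(800,600),interpolation=cv2.INTER_CUBIC)
B=cv2.resize(b['color'][140:240,180:290,::-1],(330,300),interpolation=cv2.INTER_CUBIC)
A[:300,470:]=B
cv2.imwrite('pics/v3.png',A)
b=np.array([.5282,.0808,0]); d=np.array([-.0483,-.9988,0]); C=b+.02*d+[0,0,.04]
R=tool(-2.77,-40)
for z in(.01,.003,0): print(rel(C+[0,0,z],R,True))
E
```

```text
5.7 [0.523  0.0489 0.1113] [ 13.7  42.1  94.9 -42.8  64.4  42.8] 0.5465423735683664 [ 0.9   0.47 -3.77] [0.65 0.02 0.01]
([0.05, 0.0037, 0.0586], [-0.42, -0.09, 0.26], [0.5267, 0.0488, 0.0357])
([0.0544, 0.0037, 0.064], [-0.42, -0.09, 0.26], [0.5267, 0.0488, 0.0287])
([0.0564, 0.0037, 0.0663], [-0.42, -0.09, 0.26], [0.5267, 0.0488, 0.0257])
```

View pics/v3.png

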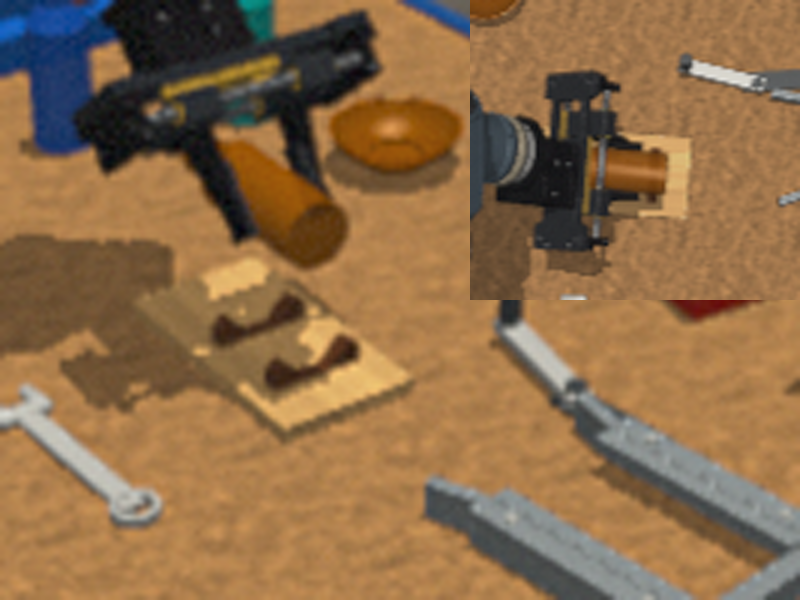

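The bottle is held lying over the board, with its base face at v3 (312,222) pointing to +x. I'll check its tilt and the board corners by projection.

```bash
python3 - <<'E'
from h import *
a=ld('side0'); t=ld('top0')
print('base pred',proj(a,[.5213,.0110,.1256]),'seen 242.4 164.4; top pred',proj(t,[.5213,.011,.1256]))
for X in([.473,-.0119,.012],[.5742,-.0167,.012],[.4822,.1784,.012]): print(proj(a,X).round(1))
for u,v in((262.4,196.6),(237,207.4)): print(onz(a,u,v,.012).round(4))
E
```

```text
base pred [242.67039887 165.8746715 ] seen 242.4 164.4; top pred [245.25866264 197.16055854]
[235.3 205.3]
[261.6 195. ]
[204.3 179.6]
[ 0.5702 -0.0256  0.012 ]
[ 0.4705 -0.0244  0.012 ]
```

Request:
servo_tool --targets '[{"offset": [0.013,0.0037,0.015],"dr": [-0.4,0,0.2]},{"offset": [0.025,0.0037,0.03],"dr": [-0.4,0,0.2]},{"offset": [0.038,0.0037,0.045],"dr": [-0.4,0,0.2]},{"offset": [0.05,0.0037,0.0586],"dr": [-0.4,0,0.2]},{"offset": [0.05,0.0037,0.0586],"dr": [-0.4,0,0.2]},{"offset": [0.05,0.0037,0.0586],"dr": [-0.4,0,0.2]},{"offset": [0.05,0.0037,0.0586],"dr": [-0.4,0,0.2]}]'

```text
time_s: 6.38
position: [0.5274, 0.0488, 0.0367]
tcp_rot: [[0.037, 0.999, -0.03], [0.765, -0.047, -0.642], [-0.643, 0.001, -0.766]]
force: [-0.5, -0.3, -2.9]
opening: 0.542
grasp_force: 30.0
```

```bash
python3 - <<'E'
from h import *
s=bot.read_state(); print(s['time_s'],np.round(s['position'],4),np.round(s['force'],2))
b=np.array([.5282,.0808,0]); d=np.array([-.0483,-.9988,0]); C=b+.02*d+[0,0,.04]
R=tool(-2.77,-40)
for z in(.005,.002,0): print(rel(C+[0,0,z],R,True))
c=cap('side','s4'); cv2.imwrite('pics/s4b.png',cv2.resize(c['color'][120:240,180:340,::-1],(800,600),interpolation=cv2.INTER_CUBIC))
E
```

```text
6.3833 [0.5274 0.0488 0.0367] [-0.51 -0.25 -2.85]
([0.0039, -0.0008, 0.0046], [0.06, -0.0, 0.03], [0.5267, 0.0488, 0.0307])
([0.0058, -0.0008, 0.0069], [0.06, -0.0, 0.03], [0.5267, 0.0488, 0.0277])
([0.0071, -0.0008, 0.0085], [0.06, -0.0, 0.03], [0.5267, 0.0488, 0.0257])
```

View pics/s4b.png

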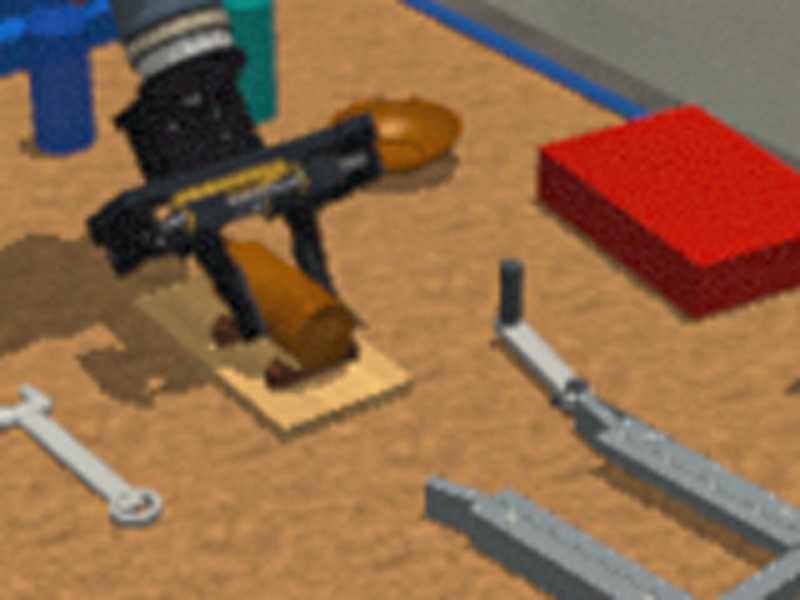

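The bottle is over both blocks and centred, with its base face at (325,332). Lower in small steps and watch the force.

Request:
servo_tool --targets '[{"offset": [0.002,-0.0008,0.0023],"dr": [0,0,0]},{"offset": [0.0039,-0.0008,0.0046],"dr": [0,0,0]},{"offset": [0.005,-0.0008,0.0058],"dr": [0,0,0]},{"offset": [0.0058,-0.0008,0.0069],"dr": [0,0,0]},{"offset": [0.0058,-0.0008,0.0069],"dr": [0,0,0]},{"offset": [0.0058,-0.0008,0.0069],"dr": [0,0,0]}]'

```text
time_s: 6.93
position: [0.5283, 0.0489, 0.0294]
tcp_rot: [[0.036, 0.999, -0.026], [0.763, -0.044, -0.645], [-0.646, 0.003, -0.764]]
force: [2.5, 0.0, 8.8]
opening: 0.545
grasp_force: 30.0
```

Request:
servo_tool --targets '[{"offset": [0.0006,0,0.0008],"dr": [0,0,0]},{"offset": [0.0006,0,0.0008],"dr": [0,0,0]},{"offset": [0.0006,0,0.0008],"dr": [0,0,0]}]'

```text
time_s: 7.18
position: [0.5283, 0.0489, 0.0293]
tcp_rot: [[0.036, 0.999, -0.026], [0.762, -0.044, -0.646], [-0.646, 0.004, -0.763]]
force: [1.2, 2.0, 13.4]
opening: 0.544
grasp_force: 30.0
```

It is in contact (about 13 N up). Release slowly, then back off along the fingers.

Request:
servo_tool --targets '[{"offset": [0,0,0],"dr": [0,0,0]},{"offset": [0,0,0],"dr": [0,0,0]},{"offset": [0,0,0],"dr": [0,0,0]},{"offset": [0,0,0],"dr": [0,0,0]}]' --gripper -0.25

```text
time_s: 7.52
position: [0.5255, 0.0492, 0.0254]
tcp_rot: [[0.034, 0.999, -0.031], [0.765, -0.047, -0.643], [-0.643, -0.002, -0.766]]
force: [-0.3, 0.3, -0.1]
opening: 0.619
grasp_force: 0.0
```

Request:
servo_tool --targets '[{"offset": [0,0,0],"dr": [0,0,0]},{"offset": [0,0,0],"dr": [0,0,0]},{"offset": [0,0,0],"dr": [0,0,0]},{"offset": [0,0,0],"dr": [0,0,0]},{"offset": [0,0,-0.01],"dr": [0,0,0]},{"offset": [0,0,-0.03],"dr": [0,0,0]},{"offset": [0,0,-0.06],"dr": [0,0,0]},{"offset": [0,0,-0.095],"dr": [0,0,0]},{"offset": [0,0,-0.13],"dr": [0,0,0]},{"offset": [0,0,-0.13],"dr": [0,0,0]}]' --gripper -1

```text
time_s: 8.35
position: [0.5335, 0.1378, 0.1301]
tcp_rot: [[0.039, 0.999, -0.019], [0.768, -0.042, -0.639], [-0.639, 0.01, -0.769]]
force: [1.4, -0.2, 0.3]
opening: 0.996
grasp_force: 0.0
```

```bash
python3 - <<'E'
from h import *
s=bot.read_state(); print(s['time_s'],np.round(s['position'],4),np.round(s['force'],2))
c=cap('side','s5'); b=cap('top','t5')
A=cv2.resize(c['color'][150:240,190:310,::-1],(800,600),interpolation=cv2.INTER_CUBIC)
A[:240,480:]=cv2.resize(b['color'][165:225,190:270,::-1],(320,240),interpolation=cv2.INTER_CUBIC)
cv2.imwrite('pics/v5.png',A)
E
```

```text
8.35 [0.5335 0.1378 0.1301] [ 1.43 -0.22  0.31]
```

View pics/v5.png

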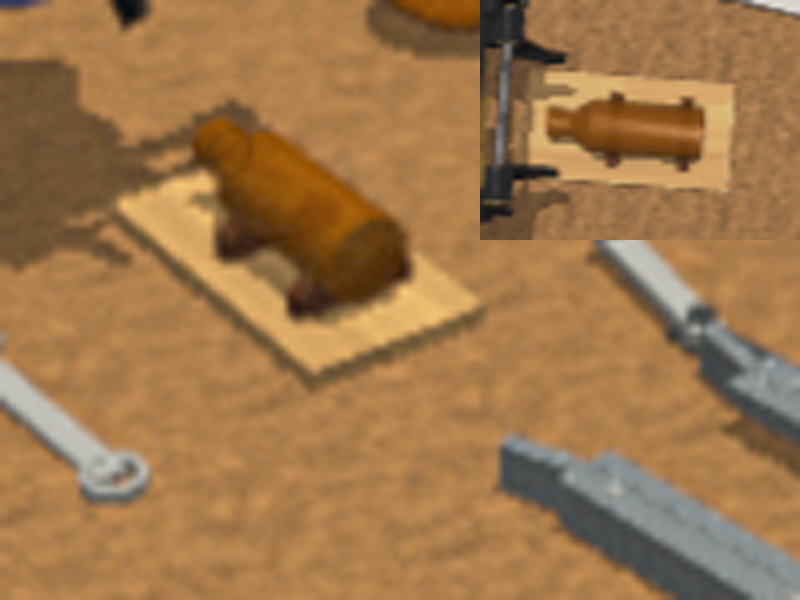

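The bottle rests in both V blocks with its mouth to the tail, and the gripper is clear. Next I'll refine the dock axis from the rail edges and re-measure the board for the alignment push.

```bash
cat >> h.py <<'E'
def fr(o,ang): 
    a=np.radians(ang); return np.array([[np.cos(a),-np.sin(a)],[np.sin(a),np.cos(a)]])
def cont(c,m,box):
    k=np.zeros(m.shape,np.uint8); x0,y0,x1,y1=box; k[y0:y1,x0:x1]=m[y0:y1,x0:x1]
    cs,_=cv2.findContours(k,cv2.RETR_EXTERNAL,cv2.CHAIN_APPROX_NONE); return max(cs,key=cv2.contourArea)
def hsv(c): return cv2.cvtColor(c['color'],cv2.COLOR_RGB2HSV).astype(int)
E
python3 - <<'E'
from h import *
O=np.array([.5714,-.2147]); R=fr(O,-85.4)
for n in('top0','t5'):
    a=ld(n); h=hsv(a); m=(h[...,1]<45)&(h[...,2]>95)&(h[...,2]<200)
    ct=cont(a,m,(287,160,345,212))[:,0]
    P=np.array([onz(a,u,v,.026)[:2] for u,v in ct]); Q=(P-O)@R
    for lo,hi in((.06,.08),(-.08,-.06)):
        k=(Q[:,0]>-.05)&(Q[:,0]<.095)&(Q[:,1]>lo)&(Q[:,1]<hi); p=np.polyfit(Q[k,0],Q[k,1],1); print(n,k.sum(),'slope deg',round(np.degrees(p[0]),2),'y at 0',round(p[1],4))
    k=(abs(Q[:,1])<.06)&(Q[:,0]>.09); print('stop outer',np.median(Q[k,0]).round(4),k.sum())
a=ld('t5'); h=hsv(a); ct=cont(a,(h[...,2]>172)&(h[...,1]>80)&(h[...,1]<165),(199,165,270,220))
P=np.array([onz(a,u,v,.012)[:2] for u,v in cv2.convexHull(ct)[:,0]],np.float32); r=cv2.minAreaRect(P); print(r)
Rt=tool(-85.4+180)  # y axis along dock -x
for lat,z in((-.108,.16),(-.108,.006),(-.0595,.006)):
    X=O+R@np.array([-.298,lat]); print(lat,rel([*X,z],Rt))
print(bot.read_state()['joint_positions'])
E
```

```text
top0 40 slope deg 0.11 y at 0 0.0677
top0 40 slope deg 0.05 y at 0 -0.068
stop outer 0.1042 55
t5 40 slope deg 0.11 y at 0 0.0677
t5 40 slope deg 0.07 y at 0 -0.0681
stop outer 0.1042 55
((0.5287537574768066, 0.07745374739170074), (0.18557174503803253, 0.107465960085392), 88.315673828125)
-0.108 ([-0.0712, -0.0878, 0.0156], [-33.63, 29.84, -92.82], [0.4398, 0.0737, 0.16])
-0.108 ([0.0277, -0.0881, 0.1337], [-33.63, 29.84, -92.82], [0.4398, 0.0737, 0.006])
-0.0595 ([0.0323, -0.04, 0.1299], [-33.63, 29.84, -92.82], [0.4882, 0.0776, 0.006])
[ 21.38655074  43.0614434   87.95967736 -38.11729705  72.0761876
  43.66364501]
```

```bash
python3 - <<'E'
from h import *
Rt=tool(-85.3); X=[.4398,.0737]
print(rel([*X,.15],Rt))
E
```

```text
([-0.0648, -0.0879, 0.0232], [28.83, 32.56, 79.09], [0.4398, 0.0737, 0.15])
```

Request:
servo_tool --targets '[{"offset": [-0.065,-0.088,0.023],"dr": [28.8,32.6,79.1]},{"offset": [-0.065,-0.088,0.023],"dr": [28.8,32.6,79.1]},{"offset": [-0.065,-0.088,0.023],"dr": [28.8,32.6,79.1]},{"offset": [-0.065,-0.088,0.023],"dr": [28.8,32.6,79.1]},{"offset": [-0.065,-0.088,0.023],"dr": [28.8,32.6,79.1]},{"offset": [-0.065,-0.088,0.023],"dr": [28.8,32.6,79.1]},{"offset": [-0.065,-0.088,0.023],"dr": [28.8,32.6,79.1]},{"offset": [-0.065,-0.088,0.023],"dr": [28.8,32.6,79.1]},{"offset": [-0.065,-0.088,0.023],"dr": [28.8,32.6,79.1]},{"offset": [-0.065,-0.088,0.023],"dr": [28.8,32.6,79.1]},{"offset": [-0.065,-0.088,0.023],"dr": [28.8,32.6,79.1]},{"offset": [-0.065,-0.088,0.023],"dr": [28.8,32.6,79.1]},{"offset": [-0.065,-0.088,0.023],"dr": [28.8,32.6,79.1]},{"offset": [-0.065,-0.088,0.023],"dr": [28.8,32.6,79.1]},{"offset": [-0.065,-0.088,0.023],"dr": [28.8,32.6,79.1]}]'

```text
time_s: 9.7
position: [0.4376, 0.0716, 0.1485]
tcp_rot: [[0.997, 0.08, -0.006], [0.08, -0.997, -0.002], [-0.006, 0.001, -1.0]]
force: [0.2, -0.4, -0.1]
opening: 1.003
grasp_force: 0.0
```

```bash
python3 - <<'E'
from h import *
s=bot.read_state(); print(s['time_s'],np.round(s['position'],4),np.round(s['joint_positions'],1))
print(rel([.4398,.0737,.006],tool(-85.3)))
a=cap('top','t6'); h=hsv(a); k=(h[...,1]<60)&(h[...,2]>120); 
ct=cont(a,k,(205,230,265,260)); P=np.array([onz(a,u,v,.005)[:2] for u,v in ct[:,0]]); print('wrench',P.min(0).round(3),P.max(0).round(3))
E
```

```text
9.7 [0.4376 0.0716 0.1485] [ -5.1  23.7 111.5  -0.2  45.1  80.5]
([0.0033, -0.0021, 0.1425], [0.08, 0.34, -0.13], [0.4398, 0.0737, 0.006])
wrench [ 0.346 -0.03 ] [0.375 0.029]
```

Request:
servo_tool --targets '[{"offset": [0.003,-0.002,0.035],"dr": [0,0.3,0]},{"offset": [0.003,-0.002,0.07],"dr": [0,0.3,0]},{"offset": [0.003,-0.002,0.105],"dr": [0,0.3,0]},{"offset": [0.003,-0.002,0.13],"dr": [0,0.3,0]},{"offset": [0.003,-0.002,0.142],"dr": [0,0.3,0]},{"offset": [0.003,-0.002,0.142],"dr": [0,0.3,0]},{"offset": [0.003,-0.002,0.142],"dr": [0,0.3,0]}]'

```text
time_s: 10.33
position: [0.4411, 0.0748, 0.0063]
tcp_rot: [[0.997, 0.082, 0.0], [0.082, -0.997, -0.001], [0.0, 0.001, -1.0]]
force: [-0.3, -0.9, -0.2]
opening: 1.0
grasp_force: 0.0
```

Request:
servo_tool --targets '[{"offset": [0.003,0,0],"dr": [0,0,0]},{"offset": [0.006,0,0],"dr": [0,0,0]},{"offset": [0.009,0,0],"dr": [0,0,0]},{"offset": [0.012,0,0],"dr": [0,0,0]},{"offset": [0.015,0,0],"dr": [0,0,0]},{"offset": [0.018,0,0],"dr": [0,0,0]},{"offset": [0.021,0,0],"dr": [0,0,0]},{"offset": [0.024,0,0],"dr": [0,0,0]},{"offset": [0.027,0,0],"dr": [0,0,0]},{"offset": [0.03,0,0],"dr": [0,0,0]},{"offset": [0.033,0,0],"dr": [0,0,0]},{"offset": [0.036,0,0],"dr": [0,0,0]},{"offset": [0.039,0,0],"dr": [0,0,0]},{"offset": [0.041,0,0],"dr": [0,0,0]},{"offset": [0.041,0,0],"dr": [0,0,0]},{"offset": [0.041,0,0],"dr": [0,0,0]}]'

```text
time_s: 11.67
position: [0.4785, 0.0775, 0.007]
tcp_rot: [[0.997, 0.079, -0.005], [0.079, -0.997, -0.001], [-0.005, 0.0, -1.0]]
force: [-4.4, -2.2, 2.5]
opening: 1.002
grasp_force: 2.6
```

```bash
cat >> h.py <<'E'
O=np.array([.5714,-.2147]); RD=fr(O,-85.3)
def dk(X): return (np.asarray(X)[...,:2]-O)@RD
def wd(p): return O+RD@np.asarray(p)
def board(c,box=(199,150,345,225)):
    h=hsv(c); ct=cont(c,(h[...,2]>172)&(h[...,1]>80)&(h[...,1]<165),box)
    P=np.array([onz(c,u,v,.012)[:2] for u,v in cv2.convexHull(ct)[:,0]],np.float32); r=cv2.minAreaRect(P)
    return r, dk(r[0]).round(4), dk(cv2.boxPoints(r)).round(4).tolist()
E
python3 - <<'E'
from h import *
s=bot.read_state(); print(s['time_s'],np.round(s['position'],4),dk(s['position']).round(4))
print(board(ld('top0'))); print(board(cap('top','t7')))
E
```

```text
11.6667 [0.4785 0.0775 0.007 ] [-0.2989 -0.0686]
(((0.5282057523727417, 0.08082631230354309), (0.19044055044651031, 0.10130549967288971), 87.2514877319336), array([-0.2981, -0.0188]), [[-0.2102, -0.0814], [-0.1971, 0.019], [-0.3859, 0.0437], [-0.3991, -0.0567]])
(((0.5586748719215393, 0.0874474048614502), (0.05887996405363083, 0.19047118723392487), 1.0948485136032104), array([-0.3022,  0.0121]), [[-0.3991, -0.0113], [-0.209, -0.0233], [-0.2053, 0.0355], [-0.3954, 0.0474]])
```

Request:
servo_tool --targets '[{"offset": [0.003,0,0],"dr": [0,0,0]},{"offset": [0.006,0,0],"dr": [0,0,0]},{"offset": [0.008,0,0],"dr": [0,0,0]},{"offset": [0.01,0,0],"dr": [0,0,0]},{"offset": [0.01,0,0],"dr": [0,0,0]},{"offset": [0.01,0,0],"dr": [0,0,0]}]'

```text
time_s: 12.22
position: [0.487, 0.0785, 0.0069]
tcp_rot: [[0.997, 0.081, -0.008], [0.081, -0.997, -0.001], [-0.008, 0.0, -1.0]]
force: [-6.6, -2.6, 4.6]
opening: 1.0
grasp_force: 3.4
```

```bash
python3 - <<'E'
from h import *
s=bot.read_state(); print(s['time_s'],np.round(s['position'],4),dk(s['position']).round(4))
print(board(cap('top','t8')))
E
```

```text
12.2167 [0.487  0.0785 0.0069] [-0.2991 -0.0601]
(((0.569709300994873, 0.08769062906503677), (0.05897027254104614, 0.19048941135406494), 1.1000093221664429), array([-0.3015,  0.0231]), [[-0.3984, -0.0004], [-0.2083, -0.0123], [-0.2046, 0.0465], [-0.3947, 0.0585]])
```

```bash
cat >> h.py <<'E'
def edge(c,lo,hi,box=(199,150,345,225)):
    """far (+y dock) edge line: board centre lateral / angle"""
    h=hsv(c); ct=cont(c,(h[...,2]>172)&(h[...,1]>80)&(h[...,1]<165),box)[:,0]
    Q=dk(np.array([onz(c,u,v,.012) for u,v in ct])); 
    out=[]
    for l in np.arange(lo,hi,.02):
        k=(Q[:,0]>l)&(Q[:,0]<l+.02); out.append((round(l+.01,3),Q[k,1].max().round(4),Q[k,1].min().round(4)) if k.any() else None)
    return out,Q[:,0].min().round(4),Q[:,0].max().round(4)
E
python3 - <<'E'
from h import *
for n in('top0','t7','t8'): print(n,*edge(ld(n),-.40,-.20),sep='\n')
E
```

```text
top0
[(np.float64(-0.39), np.float64(0.0428), np.float64(-0.0525)), (np.float64(-0.37), np.float64(0.0426), np.float64(-0.0607)), (np.float64(-0.35), np.float64(0.0378), np.float64(-0.0587)), (np.float64(-0.33), np.float64(0.0364), np.float64(-0.0601)), (np.float64(-0.31), np.float64(0.0316), np.float64(-0.0649)), (np.float64(-0.29), np.float64(0.0302), np.float64(-0.0663)), (np.float64(-0.27), np.float64(0.0254), np.float64(-0.0711)), (np.float64(-0.25), np.float64(0.024), np.float64(-0.0725)), (np.float64(-0.23), np.float64(0.0228), np.float64(-0.0737)), (np.float64(-0.21), np.float64(0.0177), np.float64(-0.078))]
-0.3967
-0.2008
t7
[(np.float64(-0.39), np.float64(0.0472), np.float64(-0.0042)), (np.float64(-0.37), np.float64(0.0463), np.float64(0.0157)), (np.float64(-0.35), np.float64(0.0451), np.float64(0.0116)), (np.float64(-0.33), np.float64(0.0438), np.float64(0.0217)), (np.float64(-0.31), np.float64(0.0426), np.float64(0.0231)), (np.float64(-0.29), np.float64(0.0412), np.float64(0.0219)), (np.float64(-0.27), np.float64(0.0401), np.float64(0.0205)), (np.float64(-0.25), np.float64(0.0387), np.float64(-0.0066)), (np.float64(-0.23), np.float64(0.0375), np.float64(-0.0224)), (np.float64(-0.21), np.float64(0.0364), np.float64(-0.0194))]
-0.3979
-0.2055
t8
[(np.float64(-0.39), np.float64(0.0504), np.float64(0.007)), (np.float64(-0.37), np.float64(0.05), np.float64(0.0194)), (np.float64(-0.35), np.float64(0.0488), np.float64(0.0189)), (np.float64(-0.33), np.float64(0.0502), np.float64(0.0283)), (np.float64(-0.31), np.float64(0.05), np.float64(0.0304)), (np.float64(-0.29), np.float64(0.0488), np.float64(0.0293)), (np.float64(-0.27), np.float64(0.0475), np.float64(0.0281)), (np.float64(-0.25), np.float64(0.0495), np.float64(0.0008)), (np.float64(-0.23), np.float64(0.0486), np.float64(-0.0114)), (np.float64(-0.21), np.float64(0.0475), np.float64(-0.0123))]
-0.3975
-0.2083
```

The far edge is now at +0.050 in the dock frame with under 1° of error, so the board is in line. Back off, lift, and go round behind the tail with the gripper turned 90°.

Request:
servo_tool --targets '[{"offset": [-0.012,0,0],"dr": [0,0,0]},{"offset": [-0.025,0,-0.01],"dr": [0,0,0]},{"offset": [-0.025,0,-0.04],"dr": [0,0,0]},{"offset": [-0.025,0,-0.08],"dr": [0,0,0]},{"offset": [-0.025,-0.01,-0.113],"dr": [0,0,-6]},{"offset": [-0.015,-0.03,-0.113],"dr": [0,0,-12]},{"offset": [-0.005,-0.05,-0.113],"dr": [0,0,-19]},{"offset": [0.01,-0.07,-0.113],"dr": [0,0,-26]},{"offset": [0.02,-0.09,-0.113],"dr": [0,0,-33]},{"offset": [0.035,-0.11,-0.113],"dr": [0,0,-40]},{"offset": [0.05,-0.126,-0.113],"dr": [0,0,-47]},{"offset": [0.06,-0.129,-0.113],"dr": [0,0,-54]},{"offset": [0.06,-0.129,-0.113],"dr": [0,0,-61]},{"offset": [0.06,-0.129,-0.113],"dr": [0,0,-68]},{"offset": [0.06,-0.129,-0.113],"dr": [0,0,-75]},{"offset": [0.06,-0.129,-0.113],"dr": [0,0,-82]},{"offset": [0.06,-0.129,-0.113],"dr": [0,0,-90]},{"offset": [0.06,-0.129,-0.113],"dr": [0,0,-90]},{"offset": [0.06,-0.129,-0.113],"dr": [0,0,-90]}]' --gripper -0.38

```text
time_s: 13.85
position: [0.5415, 0.212, 0.1203]
tcp_rot: [[-0.078, 0.997, 0.003], [0.997, 0.078, -0.001], [-0.001, 0.003, -1.0]]
force: [0.7, -0.1, -0.7]
opening: 0.691
grasp_force: 0.0
```

```bash
python3 - <<'E'
from h import *
s=bot.read_state(); print(s['time_s'],np.round(s['position'],4),dk(s['position']).round(4),np.round(s['joint_positions'],1))
print(edge(cap('top','t9'),-.40,-.20))
print(rel([*wd([-.428,0.0]),.006],tool(4.7)))
E
```

```text
13.85 [0.5415 0.212  0.1203] [-0.4277  0.0051] [10.4 34.6 93.8 -0.1 51.5  6. ]
([(np.float64(-0.39), np.float64(0.0504), np.float64(-0.0453)), (np.float64(-0.37), np.float64(0.05), np.float64(-0.0467)), (np.float64(-0.35), np.float64(0.0488), np.float64(-0.0478)), (np.float64(-0.33), np.float64(0.0502), np.float64(-0.0487)), (np.float64(-0.31), np.float64(0.05), np.float64(-0.0467)), (np.float64(-0.29), np.float64(0.0488), np.float64(-0.0554)), (np.float64(-0.27), np.float64(0.0475), np.float64(-0.0488)), (np.float64(-0.25), np.float64(0.0498), np.float64(-0.0468)), (np.float64(-0.23), np.float64(0.0486), np.float64(-0.0482)), (np.float64(-0.21), np.float64(0.0475), np.float64(-0.0486))], np.float64(-0.3979), np.float64(-0.2083))
([0.0004, -0.0054, 0.1143], [0.15, 0.07, -0.27], [0.5363, 0.2119, 0.006])
```

Request:
servo_tool --targets '[{"offset": [0,-0.005,0.035],"dr": [0,0,-0.3]},{"offset": [0,-0.005,0.07],"dr": [0,0,-0.3]},{"offset": [0,-0.005,0.1],"dr": [0,0,-0.3]},{"offset": [0,-0.005,0.113],"dr": [0,0,-0.3]},{"offset": [0,-0.005,0.113],"dr": [0,0,-0.3]},{"offset": [0,-0.005,0.113],"dr": [0,0,-0.3]}]'

```text
time_s: 14.4
position: [0.5369, 0.2115, 0.0072]
tcp_rot: [[-0.084, 0.996, 0.002], [0.996, 0.084, -0.001], [-0.001, 0.002, -1.0]]
force: [-0.3, 0.3, 0.2]
opening: 0.687
grasp_force: 0.0
```

Request:
servo_tool --targets '[{"offset": [-0.005,0,0],"dr": [0,0,0]},{"offset": [-0.01,0,0],"dr": [0,0,0]},{"offset": [-0.014,0,0],"dr": [0,0,0]},{"offset": [-0.018,0,0],"dr": [0,0,0]},{"offset": [-0.022,0,0],"dr": [0,0,0]},{"offset": [-0.026,0,0],"dr": [0,0,0]},{"offset": [-0.031,0,0],"dr": [0,0,0]},{"offset": [-0.036,0,0],"dr": [0,0,0]},{"offset": [-0.041,0,0],"dr": [0,0,0]},{"offset": [-0.046,0,0],"dr": [0,0,0]},{"offset": [-0.051,0,0],"dr": [0,0,0]},{"offset": [-0.056,0,0],"dr": [0,0,0]},{"offset": [-0.061,0,0],"dr": [0,0,0]},{"offset": [-0.066,0,0],"dr": [0,0,0]},{"offset": [-0.071,0,0],"dr": [0,0,0]},{"offset": [-0.076,0,0],"dr": [0,0,0]},{"offset": [-0.081,0,0],"dr": [0,0,0]},{"offset": [-0.086,0,0],"dr": [0,0,0]},{"offset": [-0.09,0,0],"dr": [0,0,0]},{"offset": [-0.09,0,0],"dr": [0,0,0]}]'

```text
time_s: 16.07
position: [0.545, 0.1222, 0.0087]
tcp_rot: [[-0.083, 0.997, 0.005], [0.997, 0.083, 0.001], [0.0, 0.005, -1.0]]
force: [0.0, 3.3, 3.5]
opening: 0.691
grasp_force: 2.2
```

```bash
python3 - <<'E'
from h import *
s=bot.read_state(); print(s['time_s'],np.round(s['position'],4),dk(s['position']).round(4))
print(edge(cap('top','t10'),-.32,-.10))
E
```

```text
16.0667 [0.545  0.1222 0.0087] [-0.338   0.0013]
([None, (np.float64(-0.29), np.float64(0.0479), np.float64(-0.0554)), (np.float64(-0.27), np.float64(0.0475), np.float64(-0.0486)), (np.float64(-0.25), np.float64(0.05), np.float64(-0.0468)), (np.float64(-0.23), np.float64(0.0486), np.float64(-0.0482)), (np.float64(-0.21), np.float64(0.05), np.float64(-0.0484)), (np.float64(-0.19), np.float64(0.0498), np.float64(-0.0471)), (np.float64(-0.17), np.float64(0.0486), np.float64(-0.0519)), (np.float64(-0.15), np.float64(0.05), np.float64(-0.0521)), (np.float64(-0.13), np.float64(0.0424), np.float64(-0.0462)), None], np.float64(-0.2909), np.float64(-0.1354))
```

Request:
servo_tool --targets '[{"offset": [-0.005,0,0.001],"dr": [0,0,0]},{"offset": [-0.01,0,0.002],"dr": [0,0,0]},{"offset": [-0.015,0,0.002],"dr": [0,0,0]},{"offset": [-0.02,0,0.002],"dr": [0,0,0]},{"offset": [-0.025,0,0.002],"dr": [0,0,0]},{"offset": [-0.03,0,0.002],"dr": [0,0,0]},{"offset": [-0.035,0,0.002],"dr": [0,0,0]},{"offset": [-0.04,0,0.002],"dr": [0,0,0]},{"offset": [-0.045,0,0.002],"dr": [0,0,0]},{"offset": [-0.05,0,0.002],"dr": [0,0,0]},{"offset": [-0.055,0,0.002],"dr": [0,0,0]},{"offset": [-0.06,0,0.002],"dr": [0,0,0]},{"offset": [-0.065,0,0.002],"dr": [0,0,0]},{"offset": [-0.07,0,0.002],"dr": [0,0,0]},{"offset": [-0.075,0,0.002],"dr": [0,0,0]},{"offset": [-0.08,0,0.002],"dr": [0,0,0]},{"offset": [-0.085,0,0.002],"dr": [0,0,0]},{"offset": [-0.09,0,0.002],"dr": [0,0,0]},{"offset": [-0.095,0,0.002],"dr": [0,0,0]},{"offset": [-0.1,0,0.002],"dr": [0,0,0]}]'

```text
time_s: 17.78
position: [0.5526, 0.0238, 0.0068]
tcp_rot: [[-0.084, 0.996, 0.003], [0.996, 0.084, 0.002], [0.001, 0.003, -1.0]]
force: [-0.5, 9.7, 6.8]
opening: 0.689
grasp_force: 4.9
```

```bash
python3 - <<'E'
from h import *
s=bot.read_state(); print(s['time_s'],np.round(s['position'],4),dk(s['position']).round(4))
print(edge(cap('top','t11'),-.24,-.0))
E
```

```text
17.7833 [0.5526 0.0238 0.0068] [-0.2392  0.0008]
([None, None, (np.float64(-0.19), np.float64(-0.0286), np.float64(-0.0471)), (np.float64(-0.17), np.float64(0.0438), np.float64(-0.0482)), (np.float64(-0.15), np.float64(0.0472), np.float64(-0.0521)), (np.float64(-0.13), np.float64(0.0493), np.float64(-0.0471)), (np.float64(-0.11), np.float64(0.0486), np.float64(-0.0485)), (np.float64(-0.09), np.float64(0.0472), np.float64(-0.0531)), (np.float64(-0.07), np.float64(0.0491), np.float64(-0.0474)), (np.float64(-0.05), np.float64(0.0373), np.float64(-0.0369)), (np.float64(-0.03), np.float64(0.0288), np.float64(-0.0342)), None], np.float64(-0.1885), np.float64(-0.037))
```

The nose is inside the rails and straight. Continue.

Request:
servo_tool --targets '[{"offset": [-0.005,0,0],"dr": [0,0,0]},{"offset": [-0.01,0,0],"dr": [0,0,0]},{"offset": [-0.015,0,0],"dr": [0,0,0]},{"offset": [-0.02,0,0],"dr": [0,0,0]},{"offset": [-0.025,0,0],"dr": [0,0,0]},{"offset": [-0.03,0,0],"dr": [0,0,0]},{"offset": [-0.035,0,0],"dr": [0,0,0]},{"offset": [-0.04,0,0],"dr": [0,0,0]},{"offset": [-0.045,0,0],"dr": [0,0,0]},{"offset": [-0.05,0,0],"dr": [0,0,0]},{"offset": [-0.055,0,0],"dr": [0,0,0]},{"offset": [-0.06,0,0],"dr": [0,0,0]},{"offset": [-0.065,0,0],"dr": [0,0,0]},{"offset": [-0.07,0,0],"dr": [0,0,0]},{"offset": [-0.075,0,0],"dr": [0,0,0]},{"offset": [-0.08,0,0],"dr": [0,0,0]},{"offset": [-0.085,0,0],"dr": [0,0,0]},{"offset": [-0.09,0,0],"dr": [0,0,0]},{"offset": [-0.095,0,0],"dr": [0,0,0]},{"offset": [-0.1,0,0],"dr": [0,0,0]}]'

```text
time_s: 19.5
position: [0.5601, -0.0754, 0.0066]
tcp_rot: [[-0.084, 0.996, 0.0], [0.996, 0.084, 0.002], [0.002, 0.001, -1.0]]
force: [-0.2, 11.1, 6.9]
opening: 0.69
grasp_force: 4.8
```

Request:
servo_tool --targets '[{"offset": [-0.004,0,0],"dr": [0,0,0]},{"offset": [-0.008,0,0],"dr": [0,0,0]},{"offset": [-0.012,0,0],"dr": [0,0,0]},{"offset": [-0.016,0,0],"dr": [0,0,0]},{"offset": [-0.02,0,0],"dr": [0,0,0]}]'

```text
time_s: 19.92
position: [0.5616, -0.095, 0.0066]
tcp_rot: [[-0.084, 0.996, -0.0], [0.996, 0.084, 0.003], [0.003, 0.0, -1.0]]
force: [-0.7, 9.9, 6.5]
opening: 0.689
grasp_force: 4.8
```

```bash
python3 - <<'E'
from h import *
s=bot.read_state(); print(s['time_s'],np.round(s['position'],4),dk(s['position']).round(4))
print(edge(cap('top','t12'),-.12,.12)[1:])
E
```

```text
19.9167 [ 0.5616 -0.095   0.0066] [-0.1201  0.    ]
(np.float64(-0.003), np.float64(0.082))
```

Request:
servo_tool --targets '[{"offset": [-0.002,0,0],"dr": [0,0,0]},{"offset": [-0.004,0,0],"dr": [0,0,0]},{"offset": [-0.006,0,0],"dr": [0,0,0]},{"offset": [-0.008,0,0],"dr": [0,0,0]},{"offset": [-0.01,0,0],"dr": [0,0,0]}]'

```text
time_s: 20.38
position: [0.5623, -0.1049, 0.0066]
tcp_rot: [[-0.084, 0.996, -0.0], [0.996, 0.084, 0.003], [0.003, -0.0, -1.0]]
force: [0.4, 9.7, 6.6]
opening: 0.69
grasp_force: 4.8
```

Request:
servo_tool --targets '[{"offset": [-0.001,0,0],"dr": [0,0,0]},{"offset": [-0.002,0,0],"dr": [0,0,0]},{"offset": [-0.003,0,0],"dr": [0,0,0]}]'

```text
time_s: 20.63
position: [0.5624, -0.1071, 0.0065]
tcp_rot: [[-0.083, 0.997, -0.001], [0.997, 0.083, 0.004], [0.004, -0.0, -1.0]]
force: [1.1, 14.3, 7.7]
opening: 0.688
grasp_force: 7.2
```

Request:
servo_tool --targets '[{"offset": [-0.001,0,0],"dr": [0,0,0]},{"offset": [-0.002,0,0],"dr": [0,0,0]},{"offset": [-0.002,0,0],"dr": [0,0,0]}]'

```text
time_s: 20.88
position: [0.5624, -0.1072, 0.0065]
tcp_rot: [[-0.083, 0.997, -0.001], [0.997, 0.083, 0.007], [0.007, -0.001, -1.0]]
force: [0.7, 17.8, 9.1]
opening: 0.69
grasp_force: 8.7
```

```bash
python3 - <<'E'
from h import *
s=bot.read_state(); print(s['time_s'],np.round(s['position'],4),dk(s['position']).round(4),np.round(s['force'],1))
print(edge(cap('top','t13'),-.12,.12)[1:])
E
```

```text
20.8833 [ 0.5624 -0.1072  0.0065] [-1.079e-01 -1.000e-04] [ 0.7 17.8  9.1]
(np.float64(0.0599), np.float64(0.0903))
```

Request:
servo_tool --targets '[{"offset": [-0.0015,0,0],"dr": [0,0,0]},{"offset": [-0.003,0,0],"dr": [0,0,0]},{"offset": [-0.003,0,0],"dr": [0,0,0]}]'

```text
time_s: 21.18
position: [0.5624, -0.1075, 0.0066]
tcp_rot: [[-0.081, 0.997, -0.002], [0.997, 0.081, 0.011], [0.011, -0.001, -1.0]]
force: [3.9, 27.1, 9.3]
opening: 0.691
grasp_force: 12.8
```

Request:
servo_tool --targets '[{"offset": [0.01,0,0],"dr": [0,0,0]},{"offset": [0.03,0,0],"dr": [0,0,0]},{"offset": [0.035,0,-0.04],"dr": [0,0,0]},{"offset": [0.035,0,-0.08],"dr": [0,0,0]},{"offset": [0.035,0,-0.12],"dr": [0,0,0]},{"offset": [0.07,0.02,-0.13],"dr": [0,0,0]},{"offset": [0.07,0.02,-0.13],"dr": [0,0,0]}]'

```text
time_s: 21.77
position: [0.5831, -0.0413, 0.1407]
tcp_rot: [[-0.087, 0.996, 0.015], [0.996, 0.087, -0.002], [-0.003, 0.014, -1.0]]
force: [0.2, -0.1, -0.4]
opening: 0.691
grasp_force: 0.0
```

```bash
python3 - <<'E'
from h import *
s=bot.read_state(); print(s['time_s'],np.round(s['position'],4),dk(s['position']).round(4),np.round(s['force'],1))
a=cap('top','t14'); b=cap('side','s14')
A=cv2.resize(b['color'][150:255,230:370,::-1],(800,600),interpolation=cv2.INTER_CUBIC)
A[300:,:400]=cv2.resize(a['color'][140:215,245:345,::-1],(400,300),interpolation=cv2.INTER_CUBIC)
cv2.imwrite('pics/v14.png',A)
# knob by dark mask in side & top
print('knob pred side',proj(b,[.6524,-.0078,.06]).round(1),proj(b,[.6524,-.0078,.016]).round(1))
for n,c,box in(('top',ld('top0'),(240,152,262,170)),('side',b,(270,165,292,190))):
    h=hsv(c); m=(h[...,2]<80)&(h[...,1]<120); ct=cont(c,m,box); print(n,cv2.boundingRect(ct),ct[:,0].mean(0).round(1))
E
```

```text
21.7667 [ 0.5831 -0.0413  0.1407] [-0.1718  0.0259] [ 0.2 -0.1 -0.4]
knob pred side [278.7 173.3] [278.4 184.8]
top (250, 161, 4, 4) [251.4 162.2]
side (280, 173, 4, 12) [281.4 178.3]
```

View pics/v14.png

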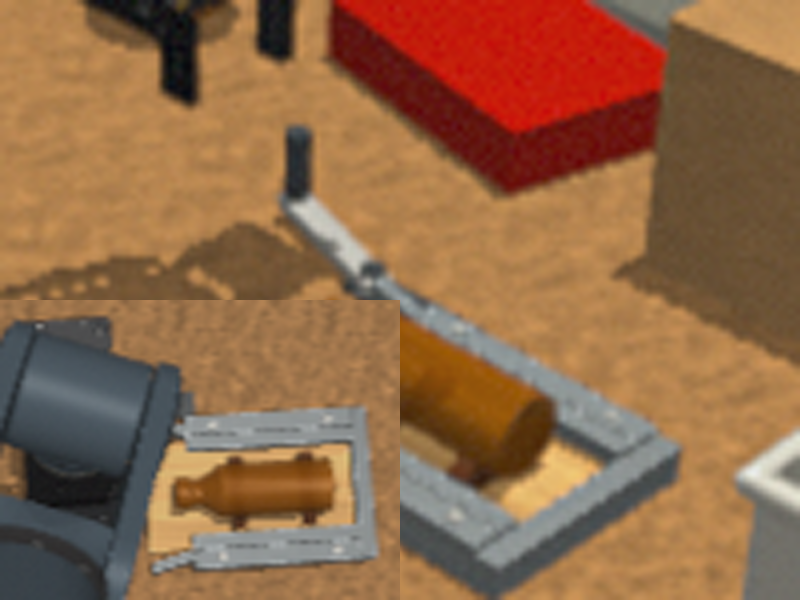

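The board is fully in with its nose at the stop, and the bottle is still in the cradle. The latch is open with its knob at v14 (298,160). Triangulate the knob.

```bash
python3 - <<'E'
from h import *
a=ld('top0'); b=ld('s14')
p=onz(a,251.4,162.2,.05); q=onz(b,282.1,178.3,.0385)
print('top',p.round(4),dk(p).round(4),'side',q.round(4),dk(q).round(4))
o1,d1=ray(a,251.4,162.2); o2,d2=ray(b,282.1,178.3)
d1/=np.linalg.norm(d1); d2/=np.linalg.norm(d2)
t=np.linalg.lstsq(np.c_[d1,-d2],o2-o1,rcond=None)[0]; x=o1+d1*t[0]; y=o2+d2*t[1]; print('tri',x.round(4),y.round(4))
pv=wd([-.11,.08]); print('pivot',pv.round(4)); 
for k in(p,q,(x+y)/2):
    v=dk(k)-[-.11,.08]; print('r',np.linalg.norm(v).round(4),'angle',np.arctan2(-v[0],-v[1]).round(3))
E
```

```text
top [ 0.6533 -0.0074  0.05  ] [-0.1999  0.0986] side [ 0.6644 -0.0117  0.0385] [-0.1947  0.1093]
tri [ 0.6553 -0.0074  0.0384] [ 0.663  -0.0132  0.0397]
pivot [ 0.6421 -0.0985]
r 0.0918 angle 1.775
r 0.0896 angle 1.904
r 0.0898 angle 1.843
```

Request:
servo_tool --targets '[{"offset": [0.01,0.03,0],"dr": [0,0,0]},{"offset": [0.02,0.06,0],"dr": [0,0,0]},{"offset": [0.026,0.076,0.02],"dr": [0,0,0]},{"offset": [0.026,0.076,0.03],"dr": [0.8,0,0]},{"offset": [0.026,0.076,0.03],"dr": [0.8,0,0]},{"offset": [0.026,0.076,0.03],"dr": [0.8,0,0]}]' --gripper -1

```text
time_s: 22.37
position: [0.6493, -0.0121, 0.1036]
tcp_rot: [[-0.085, 0.996, -0.017], [0.996, 0.085, -0.002], [-0.0, -0.018, -1.0]]
force: [-0.2, -0.5, -0.7]
opening: 0.986
grasp_force: 0.0
```

```bash
python3 - <<'E'
from h import *
s=bot.read_state(); print(s['time_s'],np.round(s['position'],4),dk(s['position']).round(4),np.round(s['joint_positions'],1))
c=cap('wrist','w15'); 
for P in((-.198,.102),(-.195,.109),(-.2,.0986)): print(proj(c,[*wd(P),.06]).round(1))
h=hsv(c); print('tcp px',proj(c,s['position']).round(1))
cv2.imwrite('pics/w15b.png',c['color'][:,:,::-1])
for P,z in(([-.198,.102],.028),): print(rel([*wd(P),z],tool(4.7)))
E
```

```text
22.3667 [ 0.6493 -0.0121  0.1036] [-0.1955  0.0942] [-10.8  40.5  83.1  -0.3  57.3 -15.5]
[268.1 206.2]
[278.1 210.4]
[263.2 203.4]
tcp px [255.7 235. ]
([0.0027, 0.0084, 0.0766], [-0.88, 0.04, 0.15], [0.6568, -0.009, 0.028])
```

View pics/w15b.png

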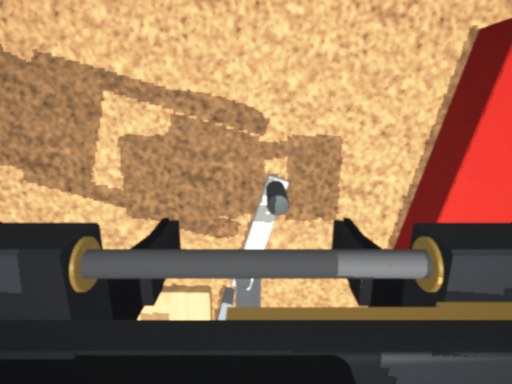

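The wrist view shows the knob top at (278,205), so it is near dock (-0.197, 0.108), which fits the 90 mm radius (angle about 1.88). Centre, descend, pinch.

Request:
servo_tool --targets '[{"offset": [0.0015,0.0138,0.0],"dr": [-0.9,0,0]},{"offset": [0.0015,0.0138,0.01],"dr": [-0.9,0,0]},{"offset": [0.0015,0.0138,0.03],"dr": [-0.9,0,0]},{"offset": [0.0015,0.0138,0.055],"dr": [-0.9,0,0]},{"offset": [0.0015,0.0138,0.075],"dr": [-0.9,0,0]},{"offset": [0.0015,0.0138,0.075],"dr": [-0.9,0,0]},{"offset": [0.0015,0.0138,0.075],"dr": [-0.9,0,0]}]'

```text
time_s: 23.0
position: [0.6638, -0.009, 0.0298]
tcp_rot: [[-0.085, 0.996, 0.002], [0.996, 0.085, -0.0], [-0.001, 0.002, -1.0]]
force: [0.4, -0.1, 1.3]
opening: 1.001
grasp_force: 0.0
```

Request:
servo_tool --targets '[{"offset": [0,0,0],"dr": [0,0,0]},{"offset": [0,0,0],"dr": [0,0,0]},{"offset": [0,0,0],"dr": [0,0,0]},{"offset": [0,0,0],"dr": [0,0,0]},{"offset": [0,0,0],"dr": [0,0,0]},{"offset": [0,0,0],"dr": [0,0,0]},{"offset": [0,0,0],"dr": [0,0,0]},{"offset": [0,0,0],"dr": [0,0,0]},{"offset": [0,0,0],"dr": [0,0,0]},{"offset": [0,0,0],"dr": [0,0,0]},{"offset": [0,0,0],"dr": [0,0,0]},{"offset": [0,0,0],"dr": [0,0,0]},{"offset": [0,0,0],"dr": [0,0,0]},{"offset": [0,0,0],"dr": [0,0,0]},{"offset": [0,0,0],"dr": [0,0,0]}]' --gripper 1

```text
time_s: 24.25
position: [0.6645, -0.0089, 0.0306]
tcp_rot: [[-0.085, 0.996, 0.004], [0.996, 0.085, -0.001], [-0.001, 0.004, -1.0]]
force: [-0.3, -1.0, 0.2]
opening: 0.172
grasp_force: 30.0
```

```bash
python3 - <<'E'
from h import *
s=bot.read_state(); d=dk(s['position']); print(s['time_s'],np.round(s['position'],4),d.round(4),np.round(s['force'],1),s['opening'],np.round(s['tcp_rot'],3).tolist())
v=d-[-.11,.08]; f0=np.arctan2(-v[0],-v[1]); print(f0,np.linalg.norm(v)); f0=np.arccos(np.clip(-v[1]/.09,-1,1)); print(f0)
g=np.array(s['tcp_rot'])
for f in list(np.linspace(f0,0,13)[1:]):
    D=RD@(.09*np.array([-np.sin(f)+np.sin(f0),-np.cos(f)+np.cos(f0)])); print((g.T@[*D,0]).round(4).tolist())
E
```

```text
24.25 [ 0.6645 -0.0089  0.0306] [-0.1974  0.1097] [-0.3 -1.   0.2] 0.17248893055414208 [[-0.085, 0.996, 0.004], [0.996, 0.085, -0.001], [-0.001, 0.004, -1.0]]
1.897802990317689 0.09232329841355935
1.9065719777215806
[0.0037, -0.0138, -0.0001]
[0.0051, -0.028, -0.0001]
[0.0043, -0.0423, -0.0002]
[0.0012, -0.0562, -0.0002]
[-0.004, -0.0695, -0.0003]
[-0.0113, -0.0818, -0.0003]
[-0.0204, -0.0928, -0.0003]
[-0.0312, -0.1022, -0.0004]
[-0.0433, -0.1098, -0.0004]
[-0.0565, -0.1153, -0.0004]
[-0.0703, -0.1188, -0.0004]
[-0.0846, -0.1199, -0.0004]
```

The pinch measures 15 mm, so it is on the knob. Swing along the arc.

Request:
servo_tool --targets '[{"offset": [0.002,-0.007,0],"dr": [0,0,0]},{"offset": [0.0037,-0.0138,0],"dr": [0,0,0]},{"offset": [0.0046,-0.021,0],"dr": [0,0,0]},{"offset": [0.0051,-0.028,0],"dr": [0,0,0]},{"offset": [0.0049,-0.035,0],"dr": [0,0,0]},{"offset": [0.0043,-0.0423,0],"dr": [0,0,0]},{"offset": [0.003,-0.0493,0],"dr": [0,0,0]},{"offset": [0.0012,-0.0562,0],"dr": [0,0,0]},{"offset": [-0.0011,-0.063,0],"dr": [0,0,0]},{"offset": [-0.004,-0.0695,0],"dr": [0,0,0]},{"offset": [-0.0074,-0.0758,0],"dr": [0,0,0]},{"offset": [-0.0113,-0.0818,0],"dr": [0,0,0]}]'

```text
time_s: 25.25
position: [0.584, -0.0263, 0.031]
tcp_rot: [[-0.086, 0.996, 0.006], [0.996, 0.086, -0.0], [-0.001, 0.006, -1.0]]
force: [2.1, 3.5, 0.8]
opening: 0.174
grasp_force: 30.0
```

Request:
servo_tool --targets '[{"offset": [-0.0044,-0.0056,0],"dr": [0,0,0]},{"offset": [-0.0091,-0.011,0],"dr": [0,0,0]},{"offset": [-0.0143,-0.0158,0],"dr": [0,0,0]},{"offset": [-0.0199,-0.0204,0],"dr": [0,0,0]},{"offset": [-0.0258,-0.0244,0],"dr": [0,0,0]},{"offset": [-0.032,-0.028,0],"dr": [0,0,0]},{"offset": [-0.0385,-0.031,0],"dr": [0,0,0]},{"offset": [-0.0452,-0.0335,0],"dr": [0,0,0]},{"offset": [-0.052,-0.0355,0],"dr": [0,0,0]},{"offset": [-0.059,-0.037,0],"dr": [0,0,0]},{"offset": [-0.066,-0.0378,0],"dr": [0,0,0]},{"offset": [-0.0715,-0.0381,0],"dr": [0,0,0]},{"offset": [-0.0715,-0.0381,0],"dr": [0,0,0]}]'

```text
time_s: 26.33
position: [0.5534, -0.1035, 0.0312]
tcp_rot: [[-0.083, 0.996, 0.007], [0.997, 0.083, -0.002], [-0.003, 0.007, -1.0]]
force: [3.2, 1.7, 6.3]
opening: 0.174
grasp_force: 30.0
```

```bash
python3 - <<'E'
from h import *
s=bot.read_state(); d=dk(s['position']); print(s['time_s'],np.round(s['position'],4),d.round(4),np.round(s['force'],1),s['opening'])
E
```

```text
26.3333 [ 0.5534 -0.1035  0.0312] [-0.1123 -0.0088] [3.2 1.7 6.3] 0.17435609778916367
```

Request:
servo_tool --targets '[{"offset": [-0.002,0,0],"dr": [0,0,0]},{"offset": [-0.004,0,0],"dr": [0,0,0]},{"offset": [-0.005,0,0],"dr": [0,0,0]},{"offset": [-0.005,0,0],"dr": [0,0,0]}]'

```text
time_s: 26.67
position: [0.5533, -0.1039, 0.0311]
tcp_rot: [[-0.081, 0.997, 0.006], [0.997, 0.081, 0.004], [0.004, 0.007, -1.0]]
force: [6.7, 15.0, 7.9]
opening: 0.175
grasp_force: 30.0
```

It is hard against the shut stop. Open and lift away.

Request:
servo_tool --targets '[{"offset": [0,0,0],"dr": [0,0,0]},{"offset": [0,0,0],"dr": [0,0,0]},{"offset": [0,0,0],"dr": [0,0,0]},{"offset": [0,0,0],"dr": [0,0,0]},{"offset": [0,0,0],"dr": [0,0,0]},{"offset": [0,0,-0.015],"dr": [0,0,0]},{"offset": [0,0,-0.04],"dr": [0,0,0]},{"offset": [0,0,-0.08],"dr": [0,0,0]},{"offset": [0,0,-0.12],"dr": [0,0,0]},{"offset": [0.04,0,-0.15],"dr": [0,0,0]},{"offset": [0.08,0,-0.17],"dr": [0,0,0]},{"offset": [0.12,0,-0.17],"dr": [0,0,0]},{"offset": [0.16,0,-0.17],"dr": [0,0,0]},{"offset": [0.2,0,-0.17],"dr": [0,0,0]},{"offset": [0.24,0,-0.17],"dr": [0,0,0]},{"offset": [0.24,0,-0.17],"dr": [0,0,0]}]' --gripper -0.3

```text
time_s: 28.0
position: [0.5293, 0.1383, 0.1999]
tcp_rot: [[-0.09, 0.996, 0.003], [0.996, 0.09, 0.002], [0.001, 0.003, -1.0]]
force: [-0.1, -0.7, 0.1]
opening: 0.65
grasp_force: 0.0
```

```bash
python3 - <<'E'
from h import *
s=bot.read_state(); print(s['time_s'],np.round(s['position'],4),np.round(s['force'],1))
a=cap('top','t20'); b=cap('side','s20')
print('knob pred',proj(a,[*wd([-.11,-.01]),.05]).round(1),proj(b,[*wd([-.11,-.01]),.04]).round(1))
for n,c in(('top',a),('side',b)):
    u,v=map(int,proj(c,[*wd([-.11,-.01]),.045])); h=hsv(c); m=(h[...,2]<85)&(h[...,1]<120); ct=cont(c,m,(u-14,v-14,u+14,v+14)); print(n,cv2.boundingRect(ct),ct[:,0].mean(0).round(1))
    if n=='top': k=onz(c,*ct[:,0].mean(0),.05)
    else: k=onz(c,*(ct[:,0].mean(0)+[.5,0]),.0385)
    v=dk(k)-[-.11,.08]; print(dk(k).round(4),'angle',np.arctan2(-v[0],-v[1]).round(3))
# bystanders unmoved: diff with start
d=cv2.absdiff(a['color'],ld('top0')['color']).max(2)>60
for nm,(x,y) in dict(jar=(146,221),dish=(185,133),wrench=(233,244),bolt=(375,228),blue=(128,178),purp=(117,200),turq=(145,141)).items(): print(nm,d[y-12:y+12,x-12:x+12].sum())
e=edge(a,-.12,.12); print(e[1:])
h=hsv(a); m=(h[...,1]>165)&(h[...,0]<25)&(h[...,2]>40); ct=cont(a,m,(280,165,340,210)); print('bottle',cv2.boundingRect(ct), [dk(onz(a,u,195,.05)).round(3).tolist() for u in (ct[:,0,0].min(),ct[:,0,0].max())])
E
```

```text
28.0 [0.5293 0.1383 0.1999] [-0.1 -0.7  0.1]
knob pred [278.5 190.7] [274.5 202.2]
top (275, 191, 5, 3) [276.8 192. ]
[-0.1163 -0.0142] angle 0.066
side (273, 196, 4, 14) [274.4 202.7]
[-0.1086 -0.0094] angle -0.016
jar 0
dish 0
wrench 3
bolt 0
blue 0
purp 0
turq 0
(np.float64(-0.0979), np.float64(0.0491))
bottle (289, 180, 39, 14) [[-0.074, -0.028], [0.062, -0.036]]
```

The bystanders are unmoved, the bottle is in place and the latch is at its stop. One last numeric check that the board touches the back stop, using a profile across the nose and stop and the lead-in ends.

```bash
python3 - <<'E'
from h import *
a=ld('t20'); h=hsv(a).astype(np.float32)
xs=np.arange(.076,.114,.002)
for z in(.012,.026):
    for ch in(1,2):
        prof=0
        for y in np.r_[-.042:-.027:.003,.03:.042:.003]:
            p=np.array([proj(a,[*wd([x,y]),z]) for x in xs],np.float32)
            prof=prof+cv2.remap(h[...,ch],p[:,:1],p[:,1:],cv2.INTER_LINEAR)[:,0]/9
        print('z',z,'SV'[ch-1],[(round(float(x)*1e3),int(v)) for x,v in zip(xs,prof)])
t=ld('top0'); ht=hsv(t); m=(ht[...,1]<60)&(ht[...,2]>90)&(ht[...,2]<200)
ct=cont(t,m,(275,190,345,212))[:,0]; Q=dk(np.array([onz(t,u,v,.014) for u,v in ct])); print('robot-side lead-in end x',Q[:,0].min().round(4))
# board tail at robot-side half, by V edge
for y in(-.04,-.03,.03,.04):
    xx=np.arange(-.112,-.084,.002); p=np.array([proj(a,[*wd([x,y]),.012]) for x in xx],np.float32); print(y,[(round(float(x)*1e3),int(v)) for x,v in zip(xx,cv2.remap(h[...,2],p[:,:1],p[:,1:],cv2.INTER_LINEAR)[:,0])])
E
```

```text
z 0.012 S [(76, 107), (78, 106), (80, 104), (82, 103), (84, 102), (86, 104), (88, 101), (90, 97), (92, 83), (94, 47), (96, 16), (98, 10), (100, 10), (102, 10), (104, 9), (106, 10), (108, 21), (110, 50), (112, 98), (114, 141)]
z 0.012 V [(76, 220), (78, 219), (80, 218), (82, 218), (84, 217), (86, 218), (88, 215), (90, 199), (92, 176), (94, 164), (96, 162), (98, 169), (100, 176), (102, 175), (104, 173), (106, 173), (108, 170), (110, 167), (112, 171), (114, 176)]
z 0.026 S [(76, 101), (78, 99), (80, 98), (82, 100), (84, 100), (86, 97), (88, 90), (90, 64), (92, 25), (94, 10), (96, 10), (98, 10), (100, 9), (102, 9), (104, 17), (106, 36), (108, 80), (110, 128), (112, 156), (114, 164)]
z 0.026 V [(76, 216), (78, 216), (80, 215), (82, 216), (84, 216), (86, 207), (88, 186), (90, 169), (92, 162), (94, 166), (96, 175), (98, 176), (100, 174), (102, 173), (104, 171), (106, 167), (108, 168), (110, 173), (112, 180), (114, 186)]
robot-side lead-in end x -0.0949
-0.04 [(-112, 147), (-110, 149), (-108, 154), (-106, 156), (-104, 156), (-102, 147), (-100, 139), (-98, 164), (-96, 186), (-94, 203), (-92, 213), (-90, 212), (-88, 212), (-86, 211)]
-0.03 [(-112, 164), (-110, 168), (-108, 168), (-106, 166), (-104, 159), (-102, 146), (-100, 129), (-98, 143), (-96, 170), (-94, 189), (-92, 208), (-90, 207), (-88, 207), (-86, 207)]
0.03 [(-112, 211), (-110, 210), (-108, 199), (-106, 188), (-104, 175), (-102, 161), (-100, 146), (-98, 149), (-96, 173), (-94, 193), (-92, 211), (-90, 215), (-88, 215), (-86, 215)]
0.04 [(-112, 212), (-110, 210), (-108, 197), (-106, 177), (-104, 163), (-102, 151), (-100, 160), (-98, 170), (-96, 187), (-94, 201), (-92, 210), (-90, 215), (-88, 215), (-86, 215)]
```

The board face runs straight into the stop with no bench gap, and its tail (-0.097) is flush with the lead-in end (-0.096). It is home, so I'm handing in.

```bash
python3 -c "
from rig import ticket
print(ticket.hand_in())"
```

```text
the job is handed in; nothing more can be done
None
```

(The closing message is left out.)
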